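# Lock the chassis jig and set its wing screw

## Robot

A 7-joint arm with a two-finger parallel gripper is mounted at the origin on the work surface. World frame = base frame: x ahead of the robot, y to its left, z up, the work surface at z = 0. Lengths are in m, angles in rad, forces in N, time in s.
With the tool pointing down it reaches from about 0.425 to 0.925 m from the base axis. Payload 6.8 kg.
Tool frame: the origin (TCP) lies between the finger pads; the fingertips stand 17 mm ahead of it and the grasp point (between the pads) lies 2 mm behind it; z points along the fingers, x is the direction in which the jaws open and shut, and the axes are right-handed (so a half turn about z gives the same grasp; the last joint's range is limited). The gripper opens to 85 mm and grips with 20 to 120 N. Pads are 22 mm wide; open, the fingers measure 114 mm over their backs; the gripper's body (76 mm by 85 mm) begins 54 mm behind the grasp point. The pads swing forward as they close: fully open they stand 13 mm farther back than shut.
Start: joints at [-1.307, 0.477, 0.022, 1.555, -0.011, 1.109, -0.083], TCP at [0.245, 0.629, 0.248] pointing down, gripper open.
Joint ranges: [-2.96, 2.96], [-0.34, 2.1], [-1.41, 1.46], [0.24, 2.44], [-1.37, 4.51], [0.17, 1.92], [-2.96, 2.96]. Speed limits (rad/s): [2.39, 2.39, 3.14, 3.14, 3.14, 3.14, 3.14].

## Interface

Orientations are given as a unit quaternion [w, x, y, z].
In Python, from station import readout, read_camera, get_calibration, bot, models gives the robot as it stands.
- The arm moves only by the tool carry_out, never from a script. Its argument "deltas" is a list of rows, each a list of 2 entries, a list of its own where there are three numbers: the shift along the tool's x, y, z in cm, then the turn about the tool's z in degrees. A call has 1 to 10 rows; each row is the pose to reach, as a shift and turn from the pose measured when the call began, along the tool's axes at that moment; what a row does not reach only later rows make up. A row lasts 1/8 s, in which the tool goes at most 62.5 mm and 10.7 degrees, less where a joint would pass 70% of its speed; a pose out of reach is approached as far as the arm can. A call with a gripper value outside its range is refused whole. "hand" is the opening, from 0 (shut) to 1 (fully open), set as the call begins (left out, the last holds). The fingers move at their own pace and stop on an object; "newtons" is the grip in N (left out, the last holds). Time passes only in rows, so rows that repeat a pose let the fingers close. It gives the time, the measured TCP pose, the force and the opening at its end, in the units of the state.
- readout.get_obs(): the state, without advancing time (a new reading comes with each control period).
- read_camera(name): name is "scene" or "top" or "wrist"; returns the picture (384x512x3 uint8, red, green, blue); there is no depth.
- get_calibration(name): a dict with "fov_y" (degrees; the focal length in pixels is half the picture's height over the tangent of half this angle, whatever the lens; pixels are square), "cx", "cy" (the principal point, pixels), "D" ([k1, k2, p1, p2, k3] as OpenCV has them; the pictures are not rectified), "world_from_camera" (4x4, takes a point from camera to world coordinates). Camera axes: x right, y down, z forward; pixel columns grow to the right and rows downward; lengths in m; the calibration is good to about 2 mm. A picture is of the moment at which its call begins: read the wrist's pose just before it. get_calibration takes no time and is no camera call; for the wrist camera it gives the pose at the moment of the call.
- bot.hand_in(): hands the job in, once; it reports no verdict.
Trained networks look in the newest picture that a camera, given by its name, has taken for a name from the list of things; names that differ only in an ending like _2 or _b are one class to them, and where a whole thing is asked for, a point or a joint stands for the part that bears it (a point fixed in the world has none). Each returns a list of dicts, best first, with "score" (0 to 1); they miss things now and then, are a little off and sometimes report something else, mostly with a low value. They report only what shows in the picture. A call takes as long as a camera call.
- models.spot_in(query, camera): "centre" ([row, column] in pixels, amid what is visible of it).
The state is a dict: "t": time; "q": joint angles; "joint_vel": joint speeds; "joint_torque": joint torques, N m; "eef_pos": TCP position; "tool_rot": TCP orientation; "contact_force": force on the tool from outside, world axes, zero at the start; "torque": the same for the moment, N m; "gripper_width": opening from 0.0 (shut) to 1.0 (fully open).
Only numpy, scipy, OpenCV 4.12 (cv2) and the standard library are available. Lean on these libraries where they do the work, as an engineer would, in place of code of your own. Each camera call takes 0.05 s, during which the arm holds its last target. There are 200 camera calls.

## Task

Swing the orange turnbutton fully across the hold-down bar of the model-truck chassis jig, then turn the blue wing screw on the clamp clockwise until it seats, pause there for a moment, and back it off a quarter turn. Finish while still gripping the wing screw at that setting: do not let go of it. Leave the chassis and the other things on the bench where they are.

Things in the scene. Friction and masses are not known exactly. Their poses are not given: they have to be found in the camera images.
- jig: Fixed plywood jig board, 200 (its x) by 380 (its y) by 18 mm thick. Origin: centre of its underside, on the bench. An aluminium hold-down bar, already shut, crosses the chassis along the board's x at y = +130 mm (top 47 mm above the bench).
- latch_grip (a point): Grip point on the orange turnbutton's upright thumb fin (34 long, 10 thick, 55 to 91 mm above the bench), 77 mm above the bench. It turns about a vertical axis at (-58, +130) mm in the jig's frame, 2 mm from this point: the fin turns in place. x axis: along fin and blade towards the blade's tip; z up. Blade under the fin: 42 mm from axis to tip, 16 wide, 6 thick, white dot at the tip.
- latch (a joint): Turnbutton angle, rad, growing clockwise seen from above: 0 = open, blade along the jig's +y; 1.571 = fully across (stop), blade along the jig's +x, over the end of the hold-down bar. Light friction (0.04 N m), stays where it is left.
- clamp: Fixed aluminium portal clamp on the jig board over the chassis, somewhere along it, square to the jig: 126 (jig x) by 36 mm, flat top 72 mm above the bench. Origin: middle of its foot, 18 mm above the bench. The wing screw stands on its middle; a red mark on the portal's top, on the jig's -x side, shows where the white wing tip points when seated.
- screw_grip (a point): Grip point on the blue wing screw, on its vertical axis, 100 mm above the bench, 12 mm below the top of the wings. x axis along the wings (the end with the white tip is -x), z up.
- wings: The wings of the screw: a flat upright blue plastic bar 40 long, 12 thick, from 82 to 112 mm above the bench, one upper end white. Origin on the turning axis at their underside. The screw is captive: it turns without rising or sinking (only the rubber pad below the portal moves).
- screw (a joint): Wing screw angle, rad, growing clockwise seen from above (tightening): 0 = seated, a hard stop, white tip towards the jig's -x at the red mark; -1.571 = a quarter turn back, white tip towards the jig's -y; loosest -4.2. It starts between -2.5 and -0.9. Friction 0.05 N m, stays where it is left. Several grasps are allowed.
- chassis: Loose grey plastic ladder frame of a model truck, 300 by 49 by 14 mm, lying along the jig's y between the fences. Origin: middle of its underside.
- tyre1: Bystander: small black model wheel lying flat on the jig board, 32 mm across, 14 high; origin under its centre.
- tyre2: Bystander: small black model wheel lying on the green cutting mat, 32 mm across, 14 high; origin under its centre.
- tank: Bystander: white model fuel tank with two steel bands on the jig board, 26 by 50 by 22 mm; origin under its centre.
- glue_bottle: Bystander: white dropper bottle, 44 mm across, 140 high; origin under its centre.
- paint_jar: Bystander: black jar with a yellow lid, 42 mm across, 50 high; origin under its centre.
- grey_jar: Bystander: glass jar with a black lid, 42 mm across, 50 high; origin under its centre.
- brush: Bystander: red-handled brush lying on the bench, about 170 mm long.
- cab: Bystander: blue model truck cab, 60 by 90 by 73 mm; origin under its centre.

How it is judged:
By the outcome, as a careful person would: the job done as asked, in the order asked, and still so for the second after the job is handed in, while the arm keeps its last pose, push and grip.
It also fails if it takes over 54 s, if anything falls off the work surface, if the arm or the gripper's body presses on something with over 40 N, if the wrist force passes 120 N, or if a joint passes its speed limit or range.

## Working session

There is one attempt and no reset: what is moved stays moved. The work goes in short steps, Python scripts to look and compute and a tool call to move; the robot and the scene stay as the last step left them, time stands still between calls to the robot, and variables do not carry over. Pictures are saved under pics/ and viewed, about 8 in all and at most 12, crops included, and the job is handed in when it is done.

Besides the shell and the picture viewer there is one more tool, called after ">>>" as name([rows], argument=value, ...), one row to a line, values as JSON. carry_out: Moves the arm, as the interface text tells. Its arguments: {"type":"object","properties":{"deltas":{"type":"array"},"hand":{"type":"number"},"newtons":{"type":"number"}},"required":["deltas"]}

```bash
mkdir -p pics; cat > h.py <<'E'
import numpy as np, cv2
from station import readout, read_camera, get_calibration, bot, models
def K(c):
    f=192/np.tan(np.radians(c['fov_y'])/2); return np.array([[f,0,c['cx']],[0,f,c['cy']],[0,0,1.]])
def px2w(c,row,col,z):
    p=cv2.undistortPoints(np.array([[[col,row]]],float),K(c),np.array(c['D'],float))[0,0]
    T=np.array(c['world_from_camera']); d=T[:3,:3]@[p[0],p[1],1]; o=T[:3,3]
    return o+d*(z-o[2])/d[2]
def w2px(c,P):
    T=np.linalg.inv(np.array(c['world_from_camera'])); r,_=cv2.Rodrigues(T[:3,:3])
    return cv2.projectPoints(np.array(P,float).reshape(-1,1,3),r,T[:3,3],K(c),np.array(c['D'],float))[0][:,0]
E
python3 - <<'E'
from h import *
o=readout.get_obs(); print(o)
for n in ("scene","top"):
    im=read_camera(n); c=get_calibration(n); print(n,c)
    cv2.imwrite(f'pics/{n}0.png',cv2.resize(im[:,:,::-1],(800,600),interpolation=cv2.INTER_CUBIC))
    for q,z in (("latch_grip",.077),("screw_grip",.1),("clamp",.072),("jig",.018)):
        for r in models.spot_in(q,n)[:2]: print(q,r,px2w(c,*r['centre'],z).round(4))
E
```

```text
{'t': 0.0, 'q': array([-1.30709613,  0.47780067,  0.02233842,  1.55649794, -0.01147704,
        1.10933648, -0.08311899]), 'joint_vel': array([-5.34578020e-04,  3.58298274e-04, -1.30397945e-03,  1.65876802e-03,
        9.73027988e-05, -1.41937668e-03,  1.60497744e-04]), 'joint_torque': array([-1.25694944e-03, -5.96450222e+01,  1.60766758e+00, -2.81201828e+01,
        1.25127530e-02,  9.35631950e-03,  5.37850852e-06]), 'eef_pos': array([0.24502615, 0.62831667, 0.24730569]), 'tool_rot': array([ 6.05474046e-04,  8.25614724e-01,  5.64233472e-01, -7.41242342e-04]), 'contact_force': array([4.19892609e-01, 2.58087361e-01, 7.67652555e-05]), 'torque': array([-0.02043292, -0.05510726, -0.01438322]), 'gripper_width': 1.0001895502390148}
scene {'fov_y': 47.38357636981755, 'cx': 262.7672944929128, 'cy': 194.11958697890407, 'D': array([-0.03199692,  0.        ,  0.        ,  0.        ,  0.        ]), 'world_from_camera': array([[-0.7217541 ,  0.49809756, -0.48059322,  1.12251355],
       [ 0.69206715,  0.53005482, -0.48998463,  0.58737247],
       [ 0.0106806 , -0.6862512 , -0.7272862 ,  0.948855
[... 541 characters left out ...]
': array([[ 0.00422738, -0.99437808,  0.10580344,  0.41893533],
       [-0.99998963, -0.00402473,  0.00212882, -0.01042281],
       [-0.00169102, -0.10581135, -0.99438478,  1.42611439],
       [ 0.        ,  0.        ,  0.        ,  1.        ]])}
latch_grip {'centre': [207.6, 230.0], 'score': 0.47} [0.4871 0.078  0.077 ]
latch_grip {'centre': [169.7, 271.8], 'score': 0.18} [ 0.6233 -0.0702  0.077 ]
screw_grip {'centre': [189.5, 280.4], 'score': 0.58} [ 0.55   -0.0992  0.1   ]
clamp {'centre': [192.6, 280.7], 'score': 0.75} [ 0.5416 -0.1021  0.072 ]
jig {'centre': [194.1, 261.2], 'score': 0.85} [ 0.5406 -0.0334  0.018 ]
jig {'centre': [129.7, 282.3], 'score': 0.71} [ 0.7853 -0.1126  0.018 ]
```

View pics/scene0.png

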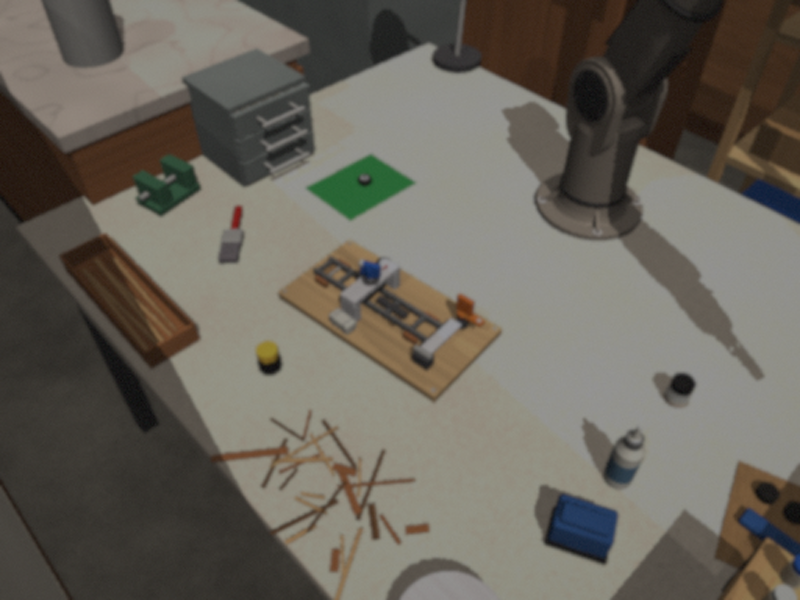

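View pics/top0.png

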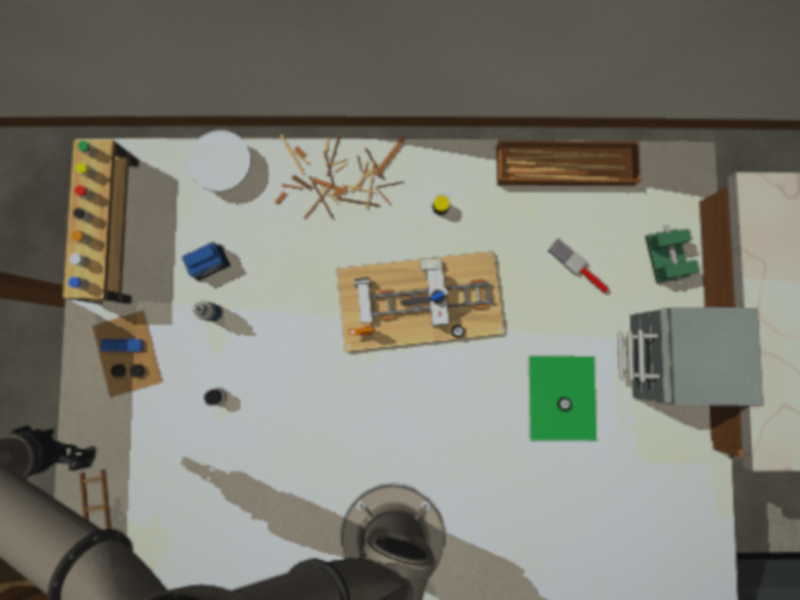

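The top view shows the jig with its long axis left–right (800×600 px: corners about (338,268), (495,252), (505,333), (345,350)). The latch is near (360,331), open, and the wing screw near (437,296). The scene view agrees: latch (466,305), screw (370,270). The jig yaw is about +6°. I'm moving above it for a closer look.

>>> carry_out([
  [[-5, 4.5, -1], 6],
  [[-10, 9, -2], 12],
  [[-15, 13.5, -3], 19],
  [[-20, 18, -4], 25],
  [[-25, 23, -5], 31],
  [[-30, 27.5, -5], 38],
  [[-35, 32, -5], 44],
  [[-40, 37, -5], 50],
  [[-45, 41.5, -5], 57],
  [[-49.5, 45.5, -5], 63],
], hand=1.0)

```text
t: 1.75
eef_pos: [0.4717, 0.048, 0.2987]
tool_rot: [-0.0, 0.999, 0.048, 0.001]
contact_force: [0.8, 0.3, 0.6]
gripper_width: 0.996
```

```bash
python3 - <<'E'
from h import *
o=readout.get_obs(); print(o['t'],o['q'].round(3),o['eef_pos'],o['tool_rot'],np.abs(o['joint_vel']).max())
n="wrist"; im=read_camera(n); c=get_calibration(n); print(n,c)
cv2.imwrite(f'pics/{n}0.png',cv2.resize(im[:,:,::-1],(800,600),interpolation=cv2.INTER_CUBIC))
for q,z in (("latch_grip",.077),("screw_grip",.1),("clamp",.072)):
    for r in models.spot_in(q,n)[:2]: print(q,r,px2w(c,*r['centre'],z).round(4))
E
```

```text
1.75 [-0.726  0.081  0.532  1.985 -0.047  1.086 -0.078] [0.47170143 0.04802716 0.29874106] [-4.12565259e-04  9.98845732e-01  4.80275348e-02  6.24249158e-04] 0.6214151651317413
wrist {'fov_y': 67.54189727868727, 'cx': 255.38122162892643, 'cy': 198.64727346689736, 'D': array([0.02290003, 0.        , 0.        , 0.        , 0.        ]), 'world_from_camera': array([[ 0.99655806,  0.07701851,  0.03066255,  0.4661599 ],
       [ 0.08280387, -0.94243256, -0.32398209,  0.12176328],
       [ 0.00394477,  0.32540594, -0.94556619,  0.42339349],
       [ 0.        ,  0.        ,  0.        ,  1.        ]])}
latch_grip {'centre': [148.2, 258.7], 'score': 0.67} [0.4761 0.0673 0.077 ]
screw_grip {'centre': [291.6, 305.9], 'score': 0.55} [ 0.5548 -0.1145  0.1   ]
clamp {'centre': [274.4, 298.8], 'score': 0.72} [ 0.5485 -0.1071  0.072 ]
```

View pics/wrist0.png

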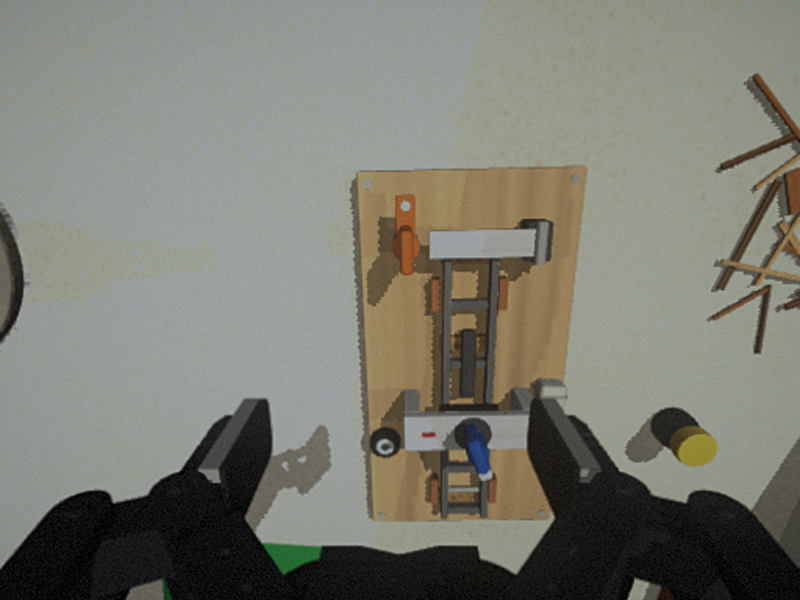

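The wrist view (800×600) shows the turnbutton open with its white dot at (405,206) and fin at (407,250). The screw is at (473,435) with its white tip at (486,473), and the red mark is at (428,434). The arm was still moving in that shot, so I'll remeasure with it still.

```bash
python3 - <<'E'
from h import *
n="wrist"; o=readout.get_obs(); print(o['t'],o['eef_pos'],o['tool_rot'].round(4),np.abs(o['joint_vel']).max())
im=read_camera(n); c=get_calibration(n); np.savez('w1.npz',im=im,**c)
for q,z in (("latch_grip",.077),("screw_grip",.1)):
    for r in models.spot_in(q,n)[:1]: print(q,r,px2w(c,*r['centre'],z).round(4))
b=im[:,:,::-1]
A=cv2.resize(b[105:185,225:305],(400,400),interpolation=cv2.INTER_CUBIC)
B=cv2.resize(b[235:315,255:335],(400,400),interpolation=cv2.INTER_CUBIC)
cv2.imwrite('pics/crop1.png',np.hstack([A,B]))
C=cv2.resize(b,(800,600)); 
# board corners
hsv=cv2.cvtColor(b,cv2.COLOR_BGR2HSV)
m=cv2.inRange(hsv,(8,60,90),(25,200,255)); m=cv2.morphologyEx(m,cv2.MORPH_CLOSE,np.ones((5,5)))
cs=max(cv2.findContours(m,0,2)[0],key=cv2.contourArea); h=cv2.convexHull(cs)
ap=cv2.approxPolyDP(h,8,True)[:,0]; print(cv2.contourArea(cs),ap.tolist())
for u,v in ap: print(px2w(c,v,u,.018).round(4))
E
```

```text
1.95 [0.47135452 0.04890473 0.29841729] [-1.000e-04  9.988e-01  4.840e-02  2.000e-04] 0.048552059782736086
latch_grip {'centre': [149.1, 262.3], 'score': 0.84} [0.4764 0.0787 0.077 ]
screw_grip {'centre': [289.5, 307.2], 'score': 0.97} [ 0.5549 -0.0967  0.1   ]
17844.0 [[374, 107], [351, 332], [239, 333], [228, 112]]
[0.6212 0.1399 0.018 ]
[ 0.6682 -0.2336  0.018 ]
[ 0.473  -0.2561  0.018 ]
[0.4274 0.1143 0.018 ]
```

View pics/crop1.png

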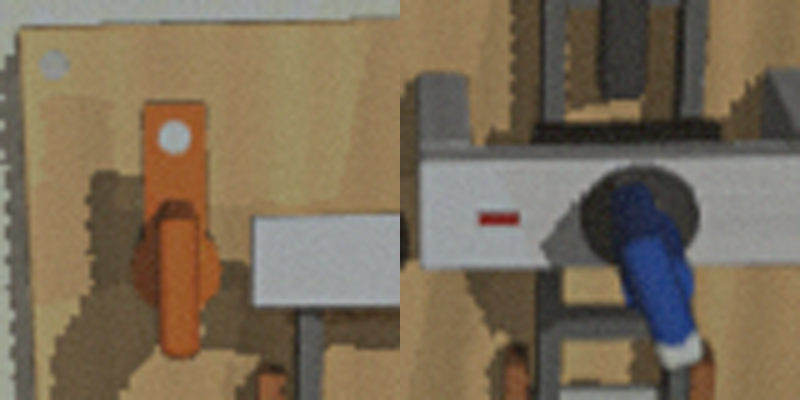

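```bash
python3 - <<'E'
from h import *
d=np.load('w1.npz'); c={k:d[k] for k in d.files if k!='im'}
f=lambda u,v,z,ox,oy:px2w(c,oy+v/5-.4,ox+u/5-.4,z)
J=np.array([.5475,-.0589]); th=np.radians(7.1); R=np.array([[np.cos(th),-np.sin(th)],[np.sin(th),np.cos(th)]])
for nm,u,v,z,ox,oy in (("dot",175,137,.055,225,105),("finA",180,210,.091,225,105),("finB",180,352,.091,225,105),("lbase",177,262,.055,225,105),
  ("disk",240,213,.08,255,235),("disk72",240,213,.072,255,235),("wnear",232,190,.112,255,235),("wtip",283,352,.112,255,235),("mark",99,218,.072,255,235)):
    p=f(u,v,z,ox,oy); print(nm,p.round(4),'jig',(R.T@(p[:2]-J)).round(4))
print('latch axis',J+R@[-.058,.13])
E
```

```text
dot [0.4716 0.0961 0.055 ] jig [-0.0561  0.1632]
finA [0.4736 0.0835 0.091 ] jig [-0.0557  0.1504]
finB [0.4772 0.0502 0.091 ] jig [-0.0563  0.1169]
lbase [0.4755 0.0649 0.055 ] jig [-0.0562  0.1317]
disk [ 0.5511 -0.0916  0.08  ] jig [-0.0005 -0.0329]
disk72 [ 0.5532 -0.0968  0.072 ] jig [ 0.0009 -0.0384]
wnear [ 0.5398 -0.0643  0.112 ] jig [-0.0083 -0.0044]
wtip [ 0.5603 -0.1111  0.112 ] jig [ 0.0062 -0.0534]
mark [ 0.5136 -0.1026  0.072 ] jig [-0.0391 -0.0391]
latch axis [0.47387656 0.06293427]
```

Latch axis is about (0.475, 0.064), jig yaw about 7.1°, and the screw starts at about −1.75 rad. Going down over the fin.

>>> carry_out([
  [[0.3, -0.8, 5], -1],
  [[0.5, -1.5, 10], -1.5],
  [[0.5, -1.5, 15], -1.5],
  [[0.5, -1.5, 18], -1.5],
  [[0.5, -1.5, 20], -1.5],
  [[0.5, -1.5, 21], -1.5],
  [[0.5, -1.5, 21.9], -1.5],
  [[0.5, -1.5, 21.9], -1.5],
  [[0.5, -1.5, 21.9], -1.5],
], hand=0.5)

```text
t: 3.22
eef_pos: [0.4746, 0.0671, 0.0797]
tool_rot: [-0.0, 0.998, 0.064, 0.0]
contact_force: [0.0, 0.1, -0.5]
gripper_width: 0.499
```

```bash
python3 - <<'E'
from h import *
o=readout.get_obs(); print(o['eef_pos'],o['tool_rot'].round(4),o['contact_force'].round(1),o['q'].round(2))
im=read_camera('wrist'); cv2.imwrite('pics/wrist2.png',cv2.resize(im[:,:,::-1],(640,480)))
E
```

```text
[0.47464345 0.06712227 0.0797414 ] [-4.000e-04  9.979e-01  6.430e-02  4.000e-04] [ 0.   0.1 -0.5] [-0.61  0.44  0.41  2.17 -0.31  0.59  0.16]
```

View pics/wrist2.png

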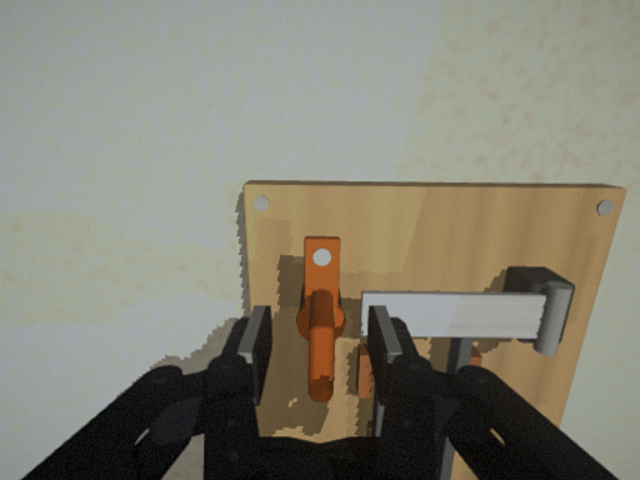

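The fin (320,345) sits midway between the pads. I'm shifting about 2.5 mm in −y and closing.

>>> carry_out([
  [[0, 0.25, 0.1], 0],
  [[0, 0.25, 0.1], 0],
  [[0, 0.25, 0.1], 0],
  [[0, 0.25, 0.1], 0],
  [[0, 0.25, 0.1], 0],
  [[0, 0.25, 0.1], 0],
], hand=0, newtons=30)

```text
t: 4.03
eef_pos: [0.4756, 0.0644, 0.0791]
tool_rot: [-0.0, 0.998, 0.064, 0.001]
contact_force: [1.0, -0.8, 5.2]
gripper_width: 0.11
```

>>> carry_out([
  [[0, 0, 0], 9],
  [[0, 0, 0], 18],
  [[0, 0, 0], 27],
  [[0, 0, 0], 36],
  [[0, 0, 0], 45],
  [[0, 0, 0], 54],
  [[0, 0, 0], 63],
  [[0, 0, 0], 71],
  [[0, 0, 0], 79],
  [[0, 0, 0], 84],
])

```text
t: 5.28
eef_pos: [0.4785, 0.0623, 0.0793]
tool_rot: [-0.001, 0.783, -0.622, 0.005]
contact_force: [11.0, -8.0, -11.8]
gripper_width: 0.111
```

>>> carry_out([
  [[0, 0, 0], 3],
  [[0, 0, 0], 6],
  [[0, 0, 0], 8],
  [[0, 0, 0], 9],
  [[0, 0, 0], 9],
  [[0, 0, 0], 9],
])

```text
t: 6.02
eef_pos: [0.4787, 0.0619, 0.0793]
tool_rot: [-0.001, 0.733, -0.68, 0.005]
contact_force: [2.5, -5.0, -0.2]
gripper_width: 0.113
```

```bash
python3 - <<'E'
from h import *
o=readout.get_obs(); w=o['tool_rot']; print(o['eef_pos'],np.degrees(2*np.arctan2(w[2],w[1])),o['contact_force'].round(1),o['torque'].round(2),o['q'].round(2))
im=read_camera('wrist'); cv2.imwrite('pics/wrist3.png',cv2.resize(im[:,:,::-1],(640,480)))
E
```

```text
[0.47868167 0.06193284 0.0792584 ] -85.75494848403778 [ 2.5 -5.  -0.2] [-0.88 -0.46  1.1 ] [-0.92  0.57  0.85  2.19 -0.7   0.67 -1.08]
```

View pics/wrist3.png

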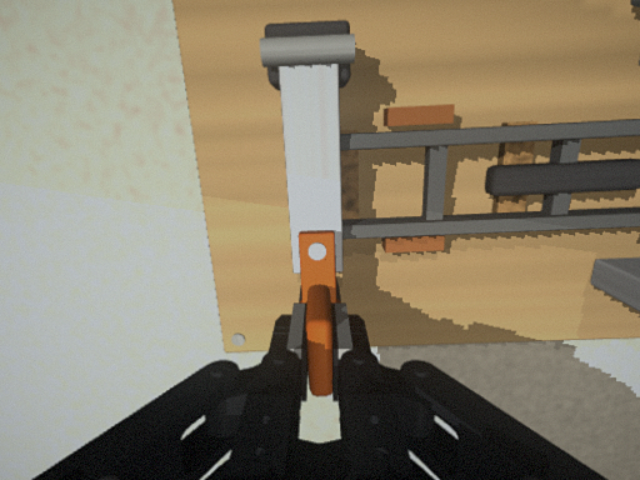

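The blade lies along the bar with its white dot (317,252) over the bar end. The 1.1 N m moment about z shows it is against the stop. Releasing and rising, then going over the screw.

>>> carry_out([
  [[0, 0, 0], 0],
  [[0, 0, 0], 0],
  [[0, 0, 0], 0],
  [[0, 0, -2], 0],
  [[0, 0, -5], 0],
  [[0, 0, -9], 0],
  [[0, 0, -12], 0],
  [[0, 0, -12], 0],
], hand=0.5)

```text
t: 7.08
eef_pos: [0.4786, 0.063, 0.2008]
tool_rot: [-0.003, 0.733, -0.68, 0.005]
contact_force: [0.1, 0.1, -0.6]
gripper_width: 0.504
```

>>> carry_out([
  [[2, -0.7, 0], -10],
  [[4, -1.4, 0], -20],
  [[6, -2.1, 0], -30],
  [[8, -2.8, 0], -40],
  [[10, -3.5, 0], -50],
  [[12, -4.2, 0], -60],
  [[14, -4.9, 0], -70],
  [[15, -5.6, 0], -80],
  [[16, -6.1, 0], -90],
  [[16.2, -6.1, 0], -100],
])

```text
t: 8.32
eef_pos: [0.5509, -0.0945, 0.2006]
tool_rot: [0.002, 0.992, 0.126, 0.005]
contact_force: [-0.7, 0.6, -0.0]
gripper_width: 0.498
```

>>> carry_out([
  [[0, 0, 0], -4],
  [[0, 0, 0], -4],
  [[0, 0, 0], -4],
])

```text
t: 8.7
eef_pos: [0.5505, -0.0943, 0.2]
tool_rot: [0.002, 0.987, 0.16, 0.004]
contact_force: [0.1, 1.4, -0.5]
gripper_width: 0.504
```

```bash
python3 - <<'E'
from h import *
o=readout.get_obs(); w=o['tool_rot']; print(o['t'],o['eef_pos'],np.degrees(2*np.arctan2(w[2],w[1])),o['contact_force'].round(1),o['q'].round(2),np.abs(o['joint_vel']).max())
im=read_camera('wrist'); c=get_calibration('wrist'); np.savez('w4.npz',im=im,**c)
for q,z in (("screw_grip",.1),("wings",.1)):
    for r in models.spot_in(q,'wrist')[:1]: print(q,r,px2w(c,*r['centre'],z).round(4))
cv2.imwrite('pics/wrist4.png',cv2.resize(im[:,:,::-1],(800,600),interpolation=cv2.INTER_CUBIC))
E
```

```text
8.7 [ 0.55051995 -0.09426563  0.19996232] 18.444446759707215 [ 0.1  1.4 -0.5] [-0.4   0.37  0.58  1.92 -0.25  0.91  0.62] 0.007194485691049973
screw_grip {'centre': [212.9, 257.1], 'score': 0.91} [ 0.5548 -0.1004  0.1   ]
wings {'centre': [212.7, 253.5], 'score': 0.88} [ 0.5518 -0.1012  0.1   ]
```

View pics/wrist4.png

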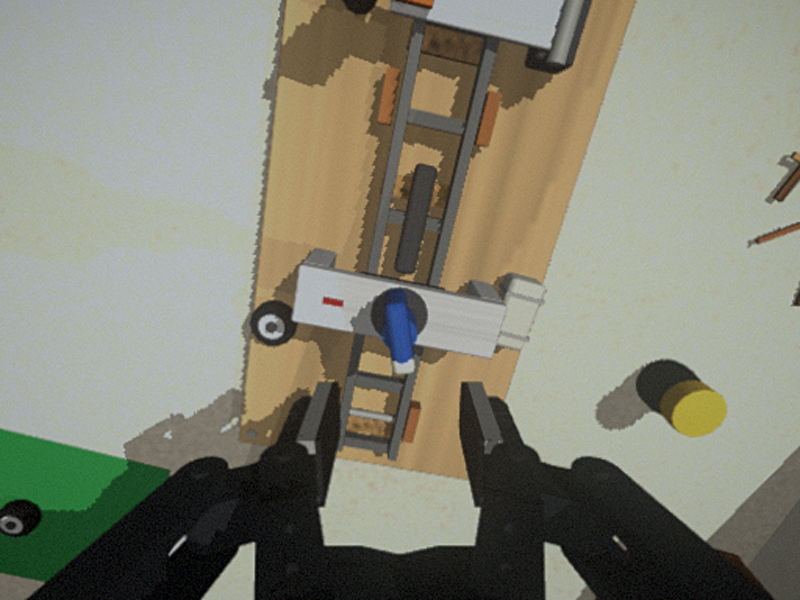

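```bash
cat > fit.py <<'E'
from h import *
from scipy.optimize import differential_evolution
def fit(fn,y0,p0=(.552,-.097)):
    d=np.load(fn); c={k:d[k] for k in d.files if k!='im'}
    b=d['im'][:,:,::-1]; hsv=cv2.cvtColor(b,cv2.COLOR_BGR2HSV); m=cv2.inRange(hsv,(105,110,40),(130,255,255))
    n,l,s,_=cv2.connectedComponentsWithStats(m); u0,v0=w2px(c,[[*p0,.1]])[0]
    k=max(range(1,n),key=lambda i:s[i,4]/(30+np.hypot(s[i,0]+s[i,2]/2-u0,s[i,1]+s[i,3]/2-v0)))
    M=cv2.resize((l==k).astype(np.uint8)*255,None,fx=4,fy=4,interpolation=cv2.INTER_LINEAR)>127
    def hull(p):
        x,y,a,t=p; e=np.array([np.cos(a),np.sin(a)]); f=np.array([-e[1],e[0]])
        P=[[*(np.array([x,y])+e*s1+f*s2),z] for s1 in(-.02,.02-t) for s2 in(-.006,.006) for z in(.082,.112)]
        return cv2.convexHull(((w2px(c,P)+.5)*4-.5).round().astype(np.int32))
    def cost(p):
        h=np.zeros(M.shape,np.uint8); cv2.fillConvexPoly(h,hull(p),1); h=h>0
        return -(h&M).sum()/(h|M).sum()
    r=differential_evolution(cost,[(p0[0]-.015,p0[0]+.015),(p0[1]-.015,p0[1]+.015),(y0-.5,y0+.5),(0,.01)],seed=1,maxiter=60,tol=1e-6)
    print('IoU',-r.fun,r.x.round(4),'tip yaw deg',np.degrees(r.x[2]),s[k])
E
python3 -c "
from fit import *
fit('w4.npz',np.radians(-72))
fit('w1.npz',np.radians(-72))"
```

```text
IoU 0.7887422360248447 [ 0.5548 -0.1016 -1.0974  0.01  ] tip yaw deg -62.87372903995428 [244 185  23  47 716]
IoU 0.7707537339353943 [ 0.5545 -0.0998 -1.2633  0.01  ] tip yaw deg -72.38268068555863 [298 272  16  32 301]
```

```bash
python3 -c "
from h import *
b=np.load('w4.npz')['im'][:,:,::-1]
cv2.imwrite('pics/crop4.png',cv2.resize(b[180:245,225:290],(585,585),interpolation=cv2.INTER_CUBIC))"
```

```text
(no output)
```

View pics/crop4.png

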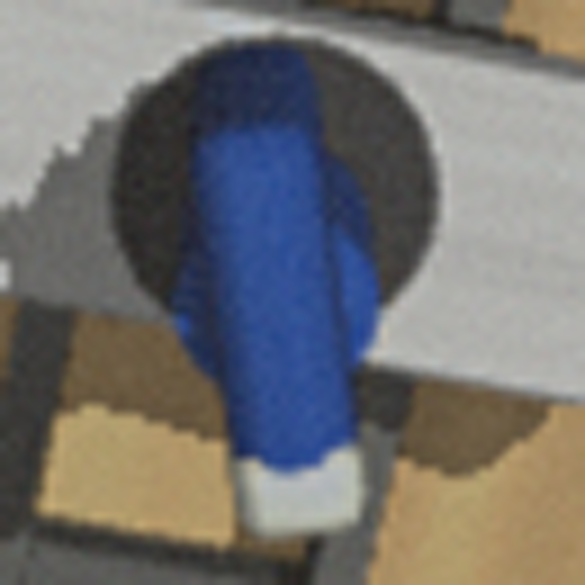

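The crop shows the top face clearly, running from the near end (260,130) to the white end (305,525).

```bash
python3 - <<'E'
from h import *
d=np.load('w4.npz'); c={k:d[k] for k in d.files if k!='im'}
f=lambda u,v,z:px2w(c,180+v/9-.45,225+u/9-.45,z)
a=f(260,130,.112);b=f(305,525,.112); m=(a+b)/2; e=b-a
print(a,b,m,np.linalg.norm(e),np.degrees(np.arctan2(e[1],e[0])))
yaw=np.radians(18.44); p=np.array([.5505,-.0943]); D=m[:2]-p
print('tool dx,dy cm',100*D@[np.cos(yaw),np.sin(yaw)],100*D@[np.sin(yaw),-np.cos(yaw)])
print('disk',f(275,205,.074))
E
```

```text
[ 0.54530631 -0.0817812   0.112     ] [ 0.56115997 -0.11645576  0.112     ] [ 0.55323314 -0.09911848  0.112     ] 0.0381269408213811 -65.42949463834019
tool dx,dy cm 0.10686677384671626 0.5435597656698132
disk [ 0.55335693 -0.1008176   0.074     ]
```

>>> carry_out([
  [[0.1, 0.5, 2], -6],
  [[0.1, 0.5, 5], -6],
  [[0.1, 0.5, 7.5], -6],
  [[0.1, 0.55, 9], -6],
  [[0.1, 0.55, 9.8], -6],
  [[0.1, 0.55, 9.8], -6],
  [[0.1, 0.55, 9.8], -6],
])

```text
t: 9.72
eef_pos: [0.5551, -0.0995, 0.1032]
tool_rot: [0.002, 0.977, 0.212, 0.005]
contact_force: [0.5, 0.4, -0.5]
gripper_width: 0.497
```

>>> carry_out([
  [[0, 0, 0], 0],
  [[0, 0, 0], 0],
  [[0, 0, 0], 0],
  [[0, 0, 0], 0],
  [[0, 0, 0], 0],
  [[0, 0, 0], 0],
], hand=0, newtons=40)

```text
t: 10.48
eef_pos: [0.5534, -0.1004, 0.1038]
tool_rot: [0.002, 0.977, 0.212, 0.004]
contact_force: [-6.2, -1.3, 8.9]
gripper_width: 0.131
```

```bash
python3 - <<'E'
from h import *
o=readout.get_obs(); w=o['tool_rot']; print(o['t'],o['eef_pos'],np.degrees(2*np.arctan2(w[2],w[1])),o['contact_force'].round(1),o['torque'].round(2),o['q'].round(2),o['gripper_width'])
E
```

```text
10.475 [ 0.55344696 -0.10044222  0.10382062] 24.443949998349055 [-6.2 -1.3  8.9] [-0.39  1.55  0.05] [-0.3   0.51  0.48  1.98 -0.35  0.72  0.81] 0.1305511761307022
```

>>> carry_out([
  [[0, 0, 0], 9],
  [[0, 0, 0], 18],
  [[0, 0, 0], 27],
  [[0, 0, 0], 36],
  [[0, 0, 0], 45],
  [[0, 0, 0], 54],
  [[0, 0, 0], 63],
  [[0, 0, 0], 72],
  [[0, 0, 0], 80],
  [[0, 0, 0], 88],
])

```text
t: 11.72
eef_pos: [0.5525, -0.1002, 0.1039]
tool_rot: [-0.001, 0.849, -0.528, 0.003]
contact_force: [-2.8, 0.3, 1.1]
gripper_width: 0.129
```

```bash
cat > st.py <<'E'
from h import *
o=readout.get_obs(); w=o['tool_rot']; print(o['t'],o['eef_pos'].round(4),np.degrees(2*np.arctan2(w[2],w[1])).round(2),o['contact_force'].round(1),o['torque'].round(2),o['q'].round(2),o['gripper_width'].round(3))
E
python3 st.py
```

```text
Traceback (most recent call last):
  File "st.py", line 2, in <module>
    o=readout.get_obs(); w=o['tool_rot']; print(o['t'],o['eef_pos'].round(4),np.degrees(2*np.arctan2(w[2],w[1])).round(2),o['contact_force'].round(1),o['torque'].round(2),o['q'].round(2),o['gripper_width'].round(3))
                                                                                                                                                                                           ^^^^^^^^^^^^^^^^^^^^^^^^
AttributeError: 'float' object has no attribute 'round'
```

>>> carry_out([
  [[0, 0, 0], 5],
  [[0, 0, 0], 10],
  [[0, 0, 0], 14],
  [[0, 0, 0], 18],
  [[0, 0, 0], 20],
  [[0, 0, 0], 20],
])

```text
t: 12.48
eef_pos: [0.5524, -0.1001, 0.1039]
tool_rot: [-0.002, 0.745, -0.667, 0.003]
contact_force: [-0.0, 0.3, -0.0]
gripper_width: 0.132
```

```bash
sed -i "s/o\['gripper_width'\].round(3)/o['gripper_width']/" st.py; python3 st.py
```

```text
12.475 [ 0.5524 -0.1001  0.1039] -83.72 [-0.   0.3 -0. ] [-0.1   0.45  0.24] [-0.62  0.69  0.97  2.   -0.77  0.86 -0.69] 0.1318894525549797
```

>>> carry_out([
  [[0, 0, 0], 2],
  [[0, 0, 0], 3],
  [[0, 0, 0], 3],
  [[0, 0, 0], 3],
])

```text
t: 12.98
eef_pos: [0.5525, -0.1, 0.104]
tool_rot: [-0.002, 0.727, -0.686, 0.003]
contact_force: [-0.3, -1.1, 0.2]
gripper_width: 0.136
```

```bash
python3 st.py
```

```text
12.975 [ 0.5525 -0.1     0.104 ] -86.65 [-0.3 -1.1  0.2] [-0.3   0.49  1.38] [-0.63  0.7   0.98  2.   -0.78  0.87 -0.73] 0.13639747908972555
```

The screw is seated: 1.4 N m at tool yaw −86.7°, with the torque starting to rise at about −83.5°. Pausing there.

>>> carry_out([
  [[0, 0, 0], 1],
  [[0, 0, 0], 1],
  [[0, 0, 0], 1],
  [[0, 0, 0], 1],
  [[0, 0, 0], 1],
  [[0, 0, 0], 1],
  [[0, 0, 0], 1],
  [[0, 0, 0], 1],
])

```text
t: 13.98
eef_pos: [0.5524, -0.1, 0.104]
tool_rot: [-0.002, 0.721, -0.692, 0.003]
contact_force: [-0.7, -0.6, 1.5]
gripper_width: 0.13
```

```bash
python3 st.py; python3 -c "
from h import *
im=read_camera('wrist'); c=get_calibration('wrist'); np.savez('w5.npz',im=im,**c)
cv2.imwrite('pics/wrist5.png',cv2.resize(im[:,:,::-1],(800,600),interpolation=cv2.INTER_CUBIC))"
```

```text
13.975 [ 0.5524 -0.1     0.104 ] -87.65 [-0.7 -0.6  1.5] [-0.23  0.54  1.73] [-0.63  0.7   0.98  2.   -0.78  0.87 -0.74] 0.13024327443369818
```

View pics/wrist5.png

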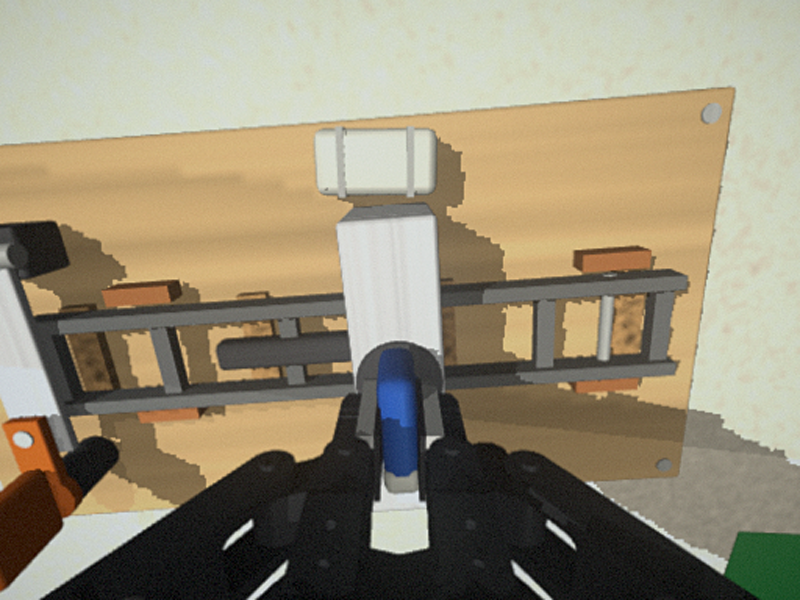

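Seated: the wings lie along the portal with the white tip (402,485) on the −x side, and the turnbutton is still across. Unwinding slightly to find the zero-torque angle.

>>> carry_out([
  [[0, 0, 0], -2],
  [[0, 0, 0], -4],
  [[0, 0, 0], -4],
])

```text
t: 14.4
eef_pos: [0.5524, -0.1001, 0.1039]
tool_rot: [-0.002, 0.745, -0.668, 0.003]
contact_force: [0.2, -1.1, -0.3]
gripper_width: 0.131
```

```bash
python3 st.py
```

```text
14.4 [ 0.5524 -0.1001  0.1039] -83.76 [ 0.2 -1.1 -0.3] [-0.15  0.32  0.28] [-0.62  0.69  0.97  2.   -0.77  0.86 -0.69] 0.1307363614599612
```

The response is elastic with no slip: zero torque is at −83.0°, which matches the jig yaw minus 90°. Backing off to +7°, a turn of −91° from here.

>>> carry_out([
  [[0, 0, 0], -9],
  [[0, 0, 0], -18],
  [[0, 0, 0], -27],
  [[0, 0, 0], -36],
  [[0, 0, 0], -45],
  [[0, 0, 0], -54],
  [[0, 0, 0], -63],
  [[0, 0, 0], -72],
  [[0, 0, 0], -80],
  [[0, 0, 0], -86],
])

```text
t: 15.65
eef_pos: [0.5531, -0.1005, 0.1039]
tool_rot: [0.001, 1.0, 0.02, 0.004]
contact_force: [1.4, -1.8, -4.4]
gripper_width: 0.131
```

```bash
python3 st.py
```

```text
15.65 [ 0.5531 -0.1005  0.1039] 2.26 [ 1.4 -1.8 -4.4] [-0.37 -0.39 -0.09] [-0.37  0.54  0.58  1.98 -0.43  0.74  0.5 ] 0.13148992325046216
```

>>> carry_out([
  [[0, 0, 0], -3],
  [[0, 0, 0], -5],
  [[0, 0, 0], -5],
  [[0, 0, 0], -5],
  [[0, 0, 0], -5],
])

```text
t: 16.27
eef_pos: [0.5532, -0.1005, 0.1039]
tool_rot: [0.001, 0.998, 0.063, 0.004]
contact_force: [0.6, -0.1, -1.5]
gripper_width: 0.129
```

```bash
python3 st.py; python3 -c "
from h import *
im=read_camera('wrist'); c=get_calibration('wrist'); np.savez('w6.npz',im=im,**c)
t=read_camera('top')
a=cv2.resize(im[:,:,::-1],(600,450)); b=cv2.resize(t[150:240,205:245+80][:,:,::-1],None,fx=1,fy=1)
cv2.imwrite('pics/w6.png',a)"
```

```text
16.275 [ 0.5532 -0.1005  0.1039] 7.23 [ 0.6 -0.1 -1.5] [-0.12 -0.04 -0.  ] [-0.36  0.53  0.56  1.98 -0.41  0.73  0.57] 0.12944514185965875
```

View pics/w6.png

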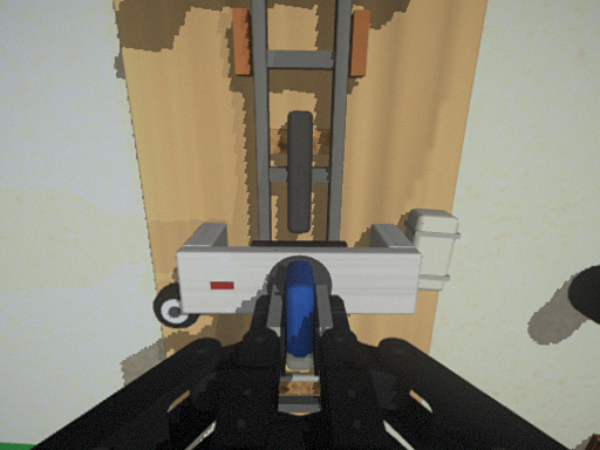

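The wings are square to the portal, the white tip (299,365) points to the jig's −y, the torque is about 0 and the grip is still closed. Handing in.

```bash
python3 -c "
from h import *
print(bot.hand_in())"; python3 st.py
```

```text
the job is handed in; nothing more can be done
None
the job is handed in; nothing more can be done
```

I swung the turnbutton fully across the bar and seated the wing screw. I held it seated for about 1 s, then backed it off a quarter turn. I handed in at about 16.3 s, still gripping the screw at 40 N.

- **Turnbutton:** it turned about 90° to its stop, with a 1.1 N m moment against it. The last picture that showed it, taken during the seated pause, had its blade over the end of the bar.
- **Screw seating:** torque rose from tool yaw −83° and reached 1.7 N m. It unwound with no slip, so the seat is at about −83.0°, which matches the jig yaw of 7.1°.
- **Backing off:** the final tool yaw was +7.2°, a turn of 90.2° from the seat, with torque about 0. The last wrist picture shows the wings square to the portal and the white tip towards the jig's −y.
- **Forces:** the contact-force readings after moves stayed below about 20 N. In the last pictures, the chassis and the things on the board appeared to be where they were.
- **Disagreements:** two automatic outline fits of the screw's starting angle fitted poorly and gave −63° and −72°. I used a hand measurement of −65.5° instead. The tool also stood up to 5° past the screw angle while pressing on the stop, and this was elastic.

I took no final whole-bench check: I saved no top-camera picture after the last move, so I did not check the bystanders away from the jig.

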